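# Close the three storage pots with their own lids

### The job

Close the three white pots: pick the three wooden knobbed lids out from among the other things and put each on the pot of its own size, small on small, medium on medium, large on large, so that each lid sits level and fully home on the rim. Leave the pots standing where they are, and do not disturb the coaster and the tea light.

Things in the scene. Friction and masses are not known exactly. Their poses are not given: they have to be found in the camera images.
- lid_small: the small lid: light wooden disc 56 mm across with a round knob on top, at the start lying knob up on the worktop. Origin: centre of its underside (the bottom of the plug), z up through the knob. From the origin upward: 0-8 mm a tapered plug, 28 mm across at the bottom and 38 mm at its top; 8-16 mm the disc; 16-41 mm the knob, 20 to 22 mm across, to be gripped from above. Loose, about 40 g.
- lid_medium: the medium lid: light wooden disc 76 mm across with a round knob on top, at the start lying knob up on the worktop. Origin: centre of its underside (the bottom of the plug), z up through the knob. From the origin upward: 0-8 mm a tapered plug, 48 mm across at the bottom and 58 mm at its top; 8-16 mm the disc; 16-41 mm the knob, 20 to 22 mm across, to be gripped from above. Loose, about 60 g.
- lid_large: the large lid: light wooden disc 96 mm across with a round knob on top, at the start lying knob up on the worktop. Origin: centre of its underside (the bottom of the plug), z up through the knob. From the origin upward: 0-8 mm a tapered plug, 68 mm across at the bottom and 78 mm at its top; 8-16 mm the disc; 16-41 mm the knob, 20 to 22 mm across, to be gripped from above. Loose, about 80 g.
- pot_small: the small pot: open white round stoneware pot, 54 mm across outside, 44 mm across inside, 52 mm high, standing loose on the worktop, about 300 g. Origin: centre of its underside, z up. Closed by the small lid: the plug is inside and the disc lies on the rim, so that the lid's origin is 44 mm above the pot's.
- pot_medium: the medium pot: open white round stoneware pot, 74 mm across outside, 64 mm across inside, 52 mm high, standing loose on the worktop, about 400 g. Origin: centre of its underside, z up. Closed by the medium lid: the plug is inside and the disc lies on the rim, so that the lid's origin is 44 mm above the pot's.
- pot_large: the large pot: open white round stoneware pot, 94 mm across outside, 84 mm across inside, 52 mm high, standing loose on the worktop, about 500 g. Origin: centre of its underside, z up. Closed by the large lid: the plug is inside and the disc lies on the rim, so that the lid's origin is 44 mm above the pot's.
- coaster: a flat cork coaster, 84 mm across and 8 mm thick, without a knob; a bystander, loose. Origin: centre of its underside.
- tea_light: a white tea light, 38 mm across and 15 mm high; a bystander, loose. Origin: centre of its underside. It stands in front of the slow cooker. (A wall cabinet hangs 0.45 m above the back of the worktop, from about x = 0.61 m on: lift no higher than needed, 0.15 m at the TCP is enough to carry a lid over the pots, open or closed.)

How it is judged:
By the outcome, as a careful person would: the job done as asked, in the order asked, and still so for the second after the job is handed in, with the robot touching nothing.
It also fails if it takes over 77 s, if anything falls off the work surface, if the arm or the gripper's body presses on something with over 40 N, if the wrist force passes 120 N, or if a joint passes its speed limit or range.

### The arm

A 7-joint arm with a two-finger parallel gripper is mounted at the origin on a cart in front of the work surface, level with it; the furniture and walls round the work are solid. World frame = base frame: x ahead of the robot, y to its left, z up, the work surface at z = 0. Lengths are in m, angles in rad, forces in N, time in s.
With the tool pointing down it reaches from about 0.4 to 0.85 m from the base axis. Payload 6.9 kg.
Tool frame: the origin (TCP) lies between the finger pads, 19 mm behind the fingertips; this is the grasp point; z points along the fingers, y is the line along which they close (so a half turn about z gives the same grasp; the last joint's range is limited). The gripper opens to 85 mm and grips with 20 to 120 N. Pads are 22 mm wide; open, the fingers measure 114 mm over their backs; the gripper's body (76 mm by 85 mm) begins 54 mm behind the grasp point. The pads swing forward as they close: fully open they stand 13 mm farther back than shut.
Start: joints at [-1.002, 0.507, -0.238, 1.5, 0.126, 1.149, -0.155], TCP at [0.279, 0.559, 0.25] pointing down, gripper open.
Joint ranges: [-3.08, 3.08], [-0.24, 2.05], [-1.43, 1.35], [0, 2.5], [-1.52, 4.66], [0.17, 1.96], [-2.89, 2.89]. Speed limits (rad/s): [2.39, 2.39, 3.14, 3.14, 3.14, 3.14, 3.14].

### API

Orientations are given as a unit quaternion [x, y, z, w].
In Python, from bench import read_state, read_camera, job_done gives the robot as it stands.
- The arm moves only by the shell command python3 -m crank 'ROWS' [OPENING] [FORCE]. ROWS is a JSON object of lists of equal length, an entry for each row: "translation": the shift along the tool's x, y, z in cm, a list of three; "twist": the turn, a rotation vector about the tool's x, y, z in rad, a list of three. In form: {"translation": [[dx, dy, dz], ...], "twist": [[ax, ay, az], ...]}. A call has 1 to 20 rows; each row shifts and turns the commanded pose from where the row before left it, along the tool's axes as they then stand; what a row does not reach is not made up. A row lasts 1/10 s, in which the tool goes at most 50 mm and 8.59 degrees, less where a joint would pass 70% of its speed; a pose out of reach is approached as far as the arm can. A call with a gripper value outside its range is refused whole. OPENING is the opening, from -1 (shut) to 1 (fully open), set as the call begins (- or left out, the last holds). The fingers move at their own pace and stop on an object; FORCE is the grip in N (left out, the last holds). Time passes only in rows, so rows that do not move let the fingers close. It gives the time, the measured TCP pose, the force, the opening and the grip force at its end, in the units of the state.
- read_state(): the state, without advancing time (a new reading comes with each control period).
- read_camera(name): name is "scene" or "top" or "wrist"; returns a dict with "pixels" (400x640x3 uint8, red, green, blue), "camera_matrix" (3x3 intrinsics, pixels), "dist" ([k1, k2, p1, p2, k3] as OpenCV has them; the pictures are not rectified), "eye" and "orientation" of the camera in the world. Camera axes: x right, y down, z forward; pixel columns grow to the right and rows downward; lengths in m; the calibration is good to about 2 mm. A picture is of the moment at which its call begins. There is no depth.
- job_done(): hands the job in; it is judged then, once.
The state is a dict: "time_s": time; "joints": joint angles; "joint_velocities": joint speeds; "effort": joint torques, N m; "tcp_pos": TCP position; "eef_rot": TCP orientation; "ft_force": force on the tool from outside, world axes, zero at the start; "moment": the same for the moment, N m; "gripper_width": finger opening in m; "grasp_force": force on a finger pad.
Only numpy, scipy, OpenCV 4.12 (cv2) and the standard library are available. Lean on these libraries where they do the work, as an engineer would, in place of code of your own. Each camera call takes 0.05 s, during which the arm holds its last target. There are 200 camera calls.

## Working session

There is one attempt and no reset: what is moved stays moved. The work goes in short steps, Python scripts to look and compute and a shell command to move; the robot and the scene stay as the last step left them, time stands still between calls to the robot, and variables do not carry over. Pictures are saved under pics/ and viewed, at most 14 in all, crops included, and the job is handed in when it is done.

```bash
mkdir -p pics; ls
cat > h.py <<'E'
import numpy as np, cv2
from bench import *
from scipy.spatial.transform import Rotation as R
def ray(c,uv):
    p=cv2.undistortPoints(np.array(uv,float).reshape(-1,1,2),np.array(c['camera_matrix'],float),np.array(c['dist'],float)).reshape(-1,2)
    d=np.c_[p,np.ones(len(p))]@R.from_quat(c['orientation']).as_matrix().T
    return np.array(c['eye'],float),d
def plane(c,uv,z):
    e,d=ray(c,uv); return e+d*((z-e[2])/d[:,2])[:,None]
def cross(c1,u1,c2,u2):
    e1,d1=ray(c1,u1);e2,d2=ray(c2,u2);d1=d1[0];d2=d2[0]
    s=np.linalg.lstsq(np.c_[d1,-d2],e2-e1,rcond=None)[0]
    a=e1+s[0]*d1;b=e2+s[1]*d2
    return (a+b)/2,np.linalg.norm(a-b)
def proj(c,P):
    M=R.from_quat(c['orientation']).as_matrix().T
    r=cv2.Rodrigues(M)[0]
    return cv2.projectPoints(np.array(P,float).reshape(-1,1,3),r,-M@np.array(c['eye'],float),np.array(c['camera_matrix'],float),np.array(c['dist'],float))[0].reshape(-1,2)
E
python3 - <<'E'
from h import *
import pickle
for n in ['scene','top','wrist']:
    c=read_camera(n);pickle.dump(c,open(n+'0.pkl','wb'));cv2.imwrite(f'pics/{n}0.png',np.ascontiguousarray(c['pixels'][:,:,::-1]))
    print(n,np.round(c['eye'],3),np.round(R.from_quat(c['orientation']).as_matrix()[:,2],2),c['camera_matrix'][0])
print(read_state())
E
```

```text
pics
scene [ 0.023 -0.265  0.678] [ 0.55  0.38 -0.75] [465.79233905   0.         317.82411819]
top [0.396 0.049 0.951] [ 0.1  -0.01 -0.99] [485.64662809   0.         318.83356548]
wrist [0.213 0.592 0.375] [ 0.26 -0.13 -0.96] [339.23909933   0.         321.89821204]
{'time_s': 0.15, 'joints': array([-1.00247982,  0.50813292, -0.23754708,  1.50091771,  0.1256872 ,
        1.14892398, -0.15481524]), 'joint_velocities': array([-6.95487955e-07, -2.00467586e-03, -5.29964685e-04, -3.11722173e-03,
        8.13148862e-04,  6.91580460e-04, -4.31178581e-04]), 'effort': array([-3.23996137e-03, -6.21005273e+01, -2.18958668e+00, -2.49838811e+01,
        1.26496190e-02,  9.10283678e-03,  2.92909483e-06]), 'tcp_pos': array([0.27893133, 0.5588889 , 0.24933193]), 'eef_rot': array([ 2.29352467e-01,  9.73343186e-01, -6.81186205e-04, -1.52940480e-04]), 'ft_force': array([ 0.98778144,  0.66583921, -0.10128811]), 'moment': array([-0.00581312,  0.0027427 , -0.03262041]), 'grasp_force': 0.0, 'gripper_width': 0.08510088595006286}
```

View pics/scene0.png

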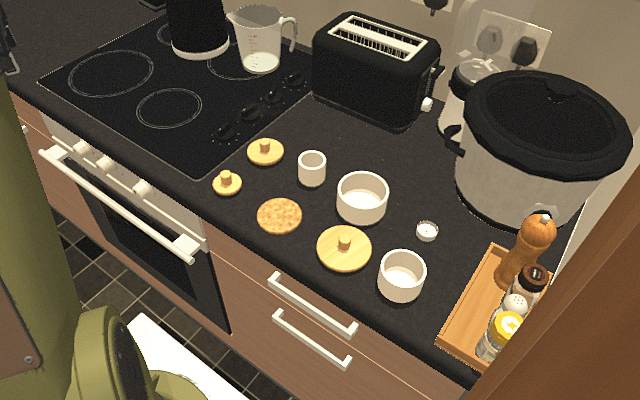

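View pics/top0.png

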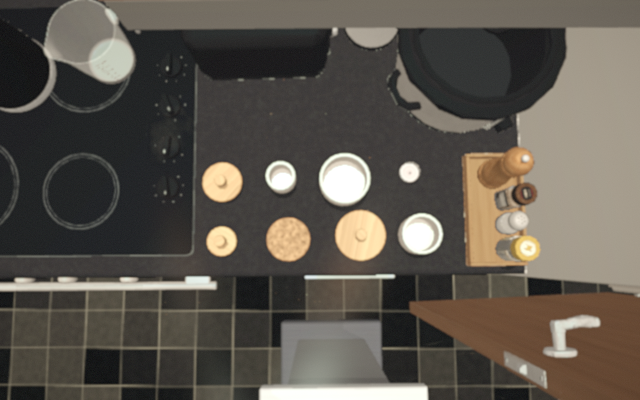

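The scene view shows the small lid at (227,183), medium lid (265,151), large lid (344,248), coaster (279,215), small pot (312,168), large pot (361,197), medium pot (401,275) and tea light (427,231). In the top view they are at (222,241), (222,182), (360,235), (289,239), (281,177), (345,179), (420,234) and (410,172).

```bash
cat > meas.py <<'E'
from h import *
import pickle,sys
S={'lid_small':((227,183),(222,241),.016),'lid_medium':((265,151),(222,182),.016),'lid_large':((344,248),(360,235),.016),
'pot_small':((312,168),(281,177),.052),'pot_large':((361,197),(345,179),.052),'pot_medium':((401,275),(420,234),.052),'coaster':((279,215),(289,239),.008),'tea_light':((427,231),(410,172),.015)}
cs=[pickle.load(open(n+'0.pkl','rb')) for n in('scene','top')]
def blob(c,p):
    g=c['pixels'].max(axis=2).astype(np.uint8)
    m=(g>85).astype(np.uint8)
    cn=cv2.findContours(m,cv2.RETR_EXTERNAL,cv2.CHAIN_APPROX_NONE)[0]
    k=[q for q in cn if cv2.pointPolygonTest(q,p,False)>=0 and len(q)<400]
    return k[0].reshape(-1,2).astype(float) if k else None
def circ(P):
    A=np.c_[2*P[:,:2],np.ones(len(P))];s=np.linalg.lstsq(A,(P[:,:2]**2).sum(1),rcond=None)[0]
    return s[:2],np.sqrt(s[2]+s[0]**2+s[1]**2)
for n,(a,b,z) in S.items():
    out=[];ctr=[]
    for c,p in zip(cs,(a,b)):
        q=blob(c,p)
        if q is None: print(n,'none');continue
        P=plane(c,q,z)
        xy,r=circ(P)
        for _ in range(4):
            d=abs(np.hypot(*(P[:,:2]-xy).T)-r);k=d<.0025+0*d
            if k.sum()>12: xy,r=circ(P[k])
        out.append((np.round(xy,4),round(2*r*1000,1),k.mean().round(2)))
        ctr.append(proj(c,[*xy,z]))
    if len(ctr)==2:
        X,e=cross(cs[0],ctr[0],cs[1],ctr[1]);print(n,out,'X',X.round(4),'gap',e.round(4))
E
python3 meas.py
```

```text
lid_small [(array([0.4277, 0.2303]), np.float64(59.4), np.float64(0.79)), (array([0.4293, 0.23  ]), np.float64(60.1), np.float64(1.0))] X [0.4289 0.2307 0.0147] gap 0.0013
lid_medium [(array([0.543 , 0.2311]), np.float64(80.0), np.float64(0.89)), (array([0.5442, 0.2305]), np.float64(80.1), np.float64(1.0))] X [0.5439 0.2311 0.0153] gap 0.0012
lid_large none
pot_small [(array([0.533 , 0.1043]), np.float64(80.1), np.float64(0.16)), (array([0.5475, 0.1134]), np.float64(61.1), np.float64(0.99))] X [0.5503 0.1156 0.0315] gap 0.002
pot_large [(array([ 0.5292, -0.0125]), np.float64(119.5), np.float64(0.19)), (array([ 0.5422, -0.0055]), np.float64(100.3), np.float64(1.0))] X [ 0.5446 -0.0058  0.0337] gap 0.0019
pot_medium [(array([ 0.4271, -0.1507]), np.float64(90.4), np.float64(0.24)), (array([ 0.4381, -0.1452]), np.float64(82.4), np.float64(0.87))] X [ 0.4385 -0.1482  0.0351] gap 0.0015
coaster [(array([0.4316, 0.1034]), np.float64(85.8), np.float64(1.0)), (array([0.4322, 0.1026]), np.float64(87.2), np.float64(1.0))] X [0.4319 0.1029 0.0081] gap 0.001
tea_light [(array([ 0.5579, -0.1353]), np.float64(46.1), np.float64(0.76)), (array([ 0.5612, -0.1353]), np.float64(43.0), np.float64(1.0))] X [ 0.5614 -0.1353  0.0115] gap 0.0017
```

Run:
```python
import cv2,numpy as np
a=cv2.imread('pics/scene0.png')[130:310,200:450];b=cv2.imread('pics/top0.png')[150:270,190:450]
a=cv2.resize(a,None,fx=3,fy=3)[:, :750];b=cv2.resize(b,None,fx=3,fy=3)
cv2.imwrite('pics/z1.png',a)
```

```text
(no output)
```

View pics/z1.png

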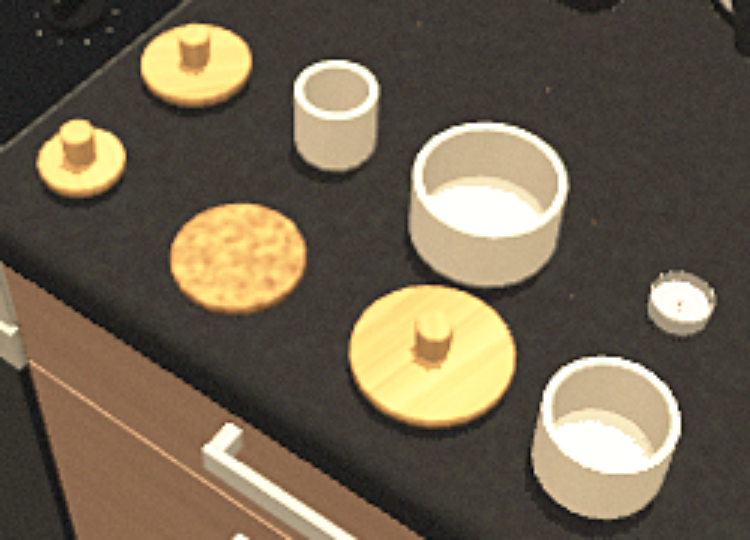

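The crop shows all the lids and pots clearly, with each knob standing at its lid's centre. In the pots' outlines only the far-side arc is the rim, so I'll fit that arc alone.

```bash
cat > meas2.py <<'E'
from meas import S,cs,h if False else S
E
cat > meas2.py <<'E'
from h import *
import pickle
from scipy.optimize import least_squares
S={'lid_small':((227,183),(222,241),.016,.056),'lid_medium':((265,151),(222,182),.016,.076),'lid_large':((344,248),(360,235),.016,.096),
'pot_small':((312,168),(281,177),.052,.054),'pot_large':((361,197),(345,179),.052,.094),'pot_medium':((401,275),(420,234),.052,.074)}
def rim(c,p,z,D,wood):
    im=np.ascontiguousarray(c['pixels']);hsv=cv2.cvtColor(im,cv2.COLOR_RGB2HSV)
    m=((hsv[...,2]>125)&((hsv[...,1]>70) if wood else (hsv[...,1]<95))).astype(np.uint8)
    m=cv2.morphologyEx(m,cv2.MORPH_OPEN,np.ones((2,2),np.uint8))
    m=cv2.morphologyEx(m,cv2.MORPH_CLOSE,np.ones((3,3),np.uint8))
    k=[q for q in cv2.findContours(m,cv2.RETR_EXTERNAL,cv2.CHAIN_APPROX_NONE)[0] if cv2.pointPolygonTest(q,p,False)>=0 and len(q)<500]
    if not k: return None
    P=plane(c,k[0].reshape(-1,2).astype(float),z)[:,:2]
    x=P.mean(0);v=np.array(c['eye'])[:2]-x;v/=np.linalg.norm(v)
    if not wood: # keep rim arc: away from eye
        far=(P@v); ctr=far.min()+D/2; P=P[far<ctr+.000]
    f=least_squares(lambda s:np.hypot(P[:,0]-s[0],P[:,1]-s[1])-s[2],[*x,D/2],loss='soft_l1',f_scale=.001)
    k=np.sqrt(np.mean(np.clip(f.fun,-.01,.01)**2))
    return f.x,k
if __name__=='__main__':
  cs=[pickle.load(open(n+'0.pkl','rb')) for n in('scene','top')]
  for n,(a,b,z,D) in S.items():
    o=[rim(c,p,z,D,n[0]=='l') for c,p in zip(cs,(a,b))]
    if None in o: print(n,o);continue
    X,e=cross(cs[0],proj(cs[0],[*o[0][0][:2],z]),cs[1],proj(cs[1],[*o[1][0][:2],z]))
    print(n,*[(q[0][:2].round(4),(2e3*q[0][2]).round(1),(1e3*q[1]).round(1)) for q in o],'X',X.round(4),'gap',e.round(4))
E
python3 meas2.py
```

```text
lid_small (array([0.4282, 0.228 ]), np.float64(58.3), np.float64(2.4)) (array([0.4271, 0.2283]), np.float64(58.1), np.float64(0.5)) X [0.4274 0.2278 0.0168] gap 0.001
lid_medium (array([0.5425, 0.2276]), np.float64(77.8), np.float64(1.0)) (array([0.5424, 0.2284]), np.float64(77.9), np.float64(0.5)) X [0.5427 0.2283 0.0155] gap 0.0007
lid_large (array([ 0.5105, -0.019 ]), np.float64(129.2), np.float64(9.0)) (array([ 0.4363, -0.039 ]), np.float64(98.2), np.float64(0.6)) X [ 0.4395 -0.0412  0.102 ] gap 0.0247
pot_small (array([0.5496, 0.1132]), np.float64(53.5), np.float64(0.6)) (array([0.5479, 0.1128]), np.float64(56.5), np.float64(0.5)) X [0.5478 0.1123 0.0539] gap 0.0008
pot_large (array([ 0.5432, -0.0076]), np.float64(94.0), np.float64(0.6)) (array([ 0.5414, -0.0078]), np.float64(97.0), np.float64(0.5)) X [ 0.5414 -0.008   0.0538] gap 0.0008
pot_medium (array([ 0.4381, -0.149 ]), np.float64(73.3), np.float64(0.5)) (array([ 0.4368, -0.15  ]), np.float64(76.1), np.float64(0.5)) X [ 0.4366 -0.1494  0.0542] gap 0.0001
```

```bash
sed -i '/MORPH_OPEN/d' meas2.py; sed -i 's/hsv\[...,1\]>70/hsv[...,1]>95/' meas2.py; sed -i 's/hsv\[...,2\]>125/hsv[...,2]>115/' meas2.py; python3 meas2.py
python3 - <<'E'
from h import *
s=read_state();M=R.from_quat(s['eef_rot']).as_matrix();print(M.round(3))
d=lambda p:M.T@(np.array(p)-s['tcp_pos'])*100
print(d([.428,.229,.15]).round(2),'d yaw', np.degrees(np.arctan2(M[1,0],M[0,0])))
E
```

```text
lid_small [(array([0.42872493, 0.23110545, 0.02944286]), np.float64(0.0025831355597944715)), None]
lid_medium (array([0.5435, 0.2313]), np.float64(78.5), np.float64(1.2)) (array([0.5442, 0.2304]), np.float64(78.2), np.float64(0.5)) X [0.5438 0.2308 0.0161] gap 0.0012
lid_large [(array([ 0.43786023, -0.0358207 ,  0.04848919]), np.float64(0.000701255077450812)), None]
pot_small (array([0.5507, 0.1164]), np.float64(53.6), np.float64(0.6)) (array([0.5501, 0.1148]), np.float64(56.2), np.float64(0.5)) X [0.5495 0.115  0.0538] gap 0.0009
pot_large (array([ 0.5442, -0.0047]), np.float64(94.1), np.float64(0.6)) (array([ 0.5435, -0.006 ]), np.float64(97.1), np.float64(0.6)) X [ 0.543  -0.0057  0.0537] gap 0.0006
pot_medium (array([ 0.4392, -0.1466]), np.float64(73.3), np.float64(0.5)) (array([ 0.4386, -0.1487]), np.float64(76.0), np.float64(0.5)) X [ 0.4381 -0.1476  0.0543] gap 0.0013
[[-0.895  0.446 -0.001]
 [ 0.446  0.895 -0.001]
 [-0.    -0.001 -1.   ]]
[-28.07 -22.85   9.97] d yaw 153.4820905053285
```

Run:
```python
from h import *
import pickle
c,t=[pickle.load(open(n+'0.pkl','rb')) for n in('scene','top')]
for z in (0,.1,.2,.3,.4,.5,.6):
    P=plane(t,[(411,303),(425,313),(545,375)],z);print(z,P[:,:2].round(3).tolist(),proj(c,P).round(0).tolist())
```

```text
0 [[0.306, -0.135], [0.287, -0.161], [0.167, -0.389]] [[349.0, 341.0], [356.0, 361.0], [461.0, 544.0]]
0.1 [[0.316, -0.115], [0.299, -0.139], [0.191, -0.343]] [[346.0, 297.0], [353.0, 316.0], [456.0, 487.0]]
0.2 [[0.325, -0.096], [0.31, -0.117], [0.215, -0.297]] [[342.0, 244.0], [350.0, 261.0], [449.0, 417.0]]
0.3 [[0.335, -0.077], [0.321, -0.095], [0.239, -0.251]] [[338.0, 179.0], [345.0, 193.0], [441.0, 327.0]]
0.4 [[0.344, -0.057], [0.333, -0.073], [0.263, -0.205]] [[332.0, 95.0], [339.0, 106.0], [429.0, 214.0]]
0.5 [[0.353, -0.038], [0.344, -0.051], [0.287, -0.159]] [[325.0, -13.0], [331.0, -5.0], [413.0, 69.0]]
0.6 [[0.363, -0.019], [0.356, -0.029], [0.311, -0.113]] [[315.0, -153.0], [320.0, -149.0], [390.0, -116.0]]
```

```bash
python3 -m crank '{"translation":[[-2,-1.5,0.5],[-3.5,-3,1.2],[-3.5,-3,1.5],[-4,-3,1.5],[-4,-3,1.5],[-4,-3,1.5],[-3.5,-3,1.2],[-2.5,-2.5,1],[-1,-0.9,0]],"twist":[[0,0,0],[0,0,0],[0,0,0],[0,0,0],[0,0,0],[0,0,0],[0,0,0],[0,0,0],[0,0,0]]}' 0.2 30
python3 - <<'E'
from h import *
c=read_camera('wrist');cv2.imwrite('pics/w1.png',np.ascontiguousarray(c['pixels'][:,:,::-1]))
s=read_state();M=R.from_quat(s['eef_rot']).as_matrix()
print(s['time_s'],s['tcp_pos'],M[:,2],(M.T@(np.array([.4287,.2306,.04])-s['tcp_pos'])*100).round(2),s['gripper_width'])
print(proj(c,[[.4287,.2306,.041],[.4287,.2306,.016],[.544,.2308,.041],[.55,.1153,.052]]).round(1))
E
```

```text
time_s: 1.05
tcp_pos: [0.4249, 0.2303, 0.1515]
eef_rot: [0.232, 0.973, -0.002, -0.001]
ft_force: [-1.3, 0.5, -0.2]
gripper_width: 0.0516
grasp_force: 0.0
1.1 [0.42564672 0.23018304 0.15217156] [-0.00122365 -0.00305774 -0.99999458] [-0.25  0.21 11.22] 0.05132414886020895
[[325.  208.5]
 [324.9 198.8]
 [388.3 327.7]
 [267.4 393.3]]
```

View pics/w1.png

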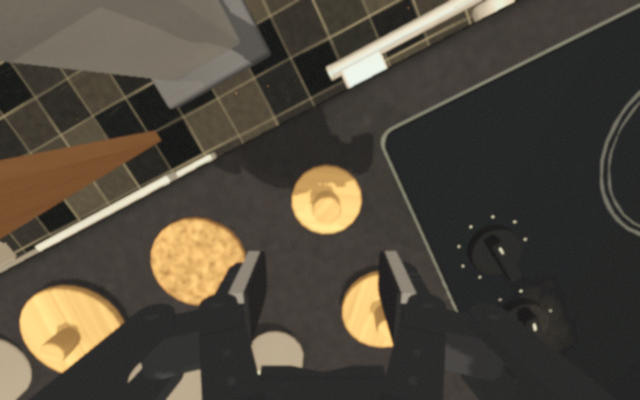

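```bash
python3 - <<'E'
from h import *
import pickle
t=pickle.load(open('top0.pkl','rb'));w=read_camera('wrist')
X=[]
print(cross(w,(159,137),t,(411,303)))
s=read_state();M=R.from_quat(s['eef_rot']).as_matrix()
# knob check by wrist ray at knob top and triangulation with top view
print(cross(w,(326,208),t,proj(t,[.4287,.2306,.041])))
print(plane(w,[(326,208)],.041))
E
python3 -m crank '{"translation":[[-0.1,0.1,1],[-0.1,0.1,2],[0,0,2.5],[0,0,2.5],[0,0,2],[0,0,1.2],[0,0,0]],"twist":[[0,0,0],[0,0,0],[0,0,0],[0,0,0],[0,0,0],[0,0,0],[0,0,0]]}' 0.1 30
```

```text
(array([ 0.2160664 , -0.3146256 , -0.93419516]), np.float64(0.0054017010765034686))
(array([0.42917188, 0.23094472, 0.04117421]), np.float64(0.001207280505801143))
[[0.42972443 0.23126971 0.041     ]]
time_s: 1.85
tcp_pos: [0.4255, 0.2379, 0.0391]
eef_rot: [0.228, 0.974, -0.0, -0.001]
ft_force: [0.4, 0.0, -1.1]
gripper_width: 0.047
grasp_force: 0.0
```

```bash
cat >> h.py <<'E'
def go(*ps):
    s=read_state();M=R.from_quat(s['eef_rot']).as_matrix();T=np.array(s['tcp_pos'])
    print('t',round(s['time_s'],2),'tcp',T.round(4),'yaw',np.degrees(np.arctan2(M[1,0],M[0,0])).round(2),'zax',M[:,2].round(4),'w',round(s['gripper_width'],4),'gf',round(s['grasp_force'],1),'F',np.round(s['ft_force'],1))
    for p in ps: print(p,'d cm',(M.T@(np.array(p)-T)*100).round(2))
E
python3 -c "
from h import *
read_camera('wrist')
go([.429,.2308,.04])"
```

```text
t 1.9 tcp [0.4261 0.2377 0.0401] yaw 153.66 zax [-1.6e-03  2.0e-04 -1.0e+00] w 0.047 gf 0.0 F [ 0.3 -0.6 -0.6]
[0.429, 0.2308, 0.04] d cm [-0.57 -0.49  0.01]
```

```bash
python3 -m crank '{"translation":[[-0.3,-0.25,0],[-0.25,-0.25,0],[0,0,0]],"twist":[[0,0,0],[0,0,0],[0,0,0]]}' 
python3 -c "
from h import *
go([.429,.2308,.04])
w=read_camera('wrist');cv2.imwrite('pics/w2.png',np.ascontiguousarray(w['pixels'][:,:,::-1]));print(proj(w,[.429,.2308,.041]))
go([.429,.2308,.04])"
```

```text
time_s: 2.2
tcp_pos: [0.4305, 0.2285, 0.0415]
eef_rot: [0.23, 0.973, 0.0, 0.001]
ft_force: [0.2, -0.4, -0.1]
gripper_width: 0.0471
grasp_force: 0.0
t 2.2 tcp [0.4305 0.2285 0.0415] yaw 153.43 zax [ 1.2e-03  3.0e-04 -1.0e+00] w 0.0471 gf 0.0 F [ 0.2 -0.4 -0.1]
[0.429, 0.2308, 0.04] d cm [0.23 0.14 0.15]
[[324.65950604 277.56737317]]
t 2.25 tcp [0.4304 0.2287 0.0415] yaw 153.43 zax [ 1.1e-03  4.0e-04 -1.0e+00] w 0.0472 gf 0.0 F [-0.1  0.3  0.3]
[0.429, 0.2308, 0.04] d cm [0.22 0.13 0.15]
```

View pics/w2.png

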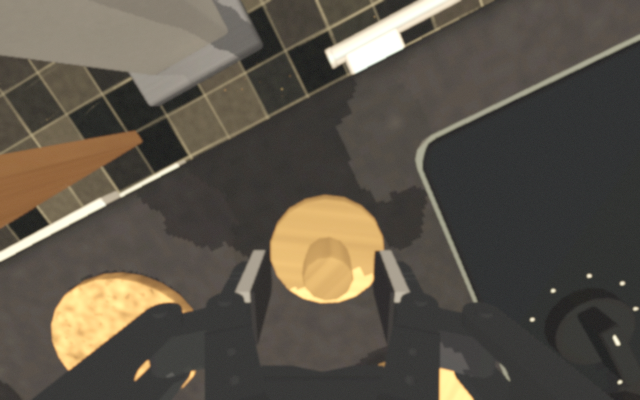

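The wrist view shows the knob top at (328,280), between the pads at columns 255 and 390. I'll nudge and close.

```bash
python3 -m crank '{"translation":[[0.1,0.1,0.1],[0.1,0,0],[0,0,0]],"twist":[[0,0,0],[0,0,0],[0,0,0]]}' -
python3 -c "
from h import *
go([.429,.2308,.04])"
python3 -m crank '{"translation":[[0,0,0],[0,0,0],[0,0,0],[0,0,0],[0,0,0]],"twist":[[0,0,0],[0,0,0],[0,0,0],[0,0,0],[0,0,0]]}' -1 35
python3 -c "
from h import *
go([.429,.2308,.04])"
```

```text
time_s: 2.55
tcp_pos: [0.4283, 0.2309, 0.0399]
eef_rot: [0.229, 0.973, 0.0, -0.0]
ft_force: [0.1, 0.6, -0.5]
gripper_width: 0.047
grasp_force: 0.0
t 2.55 tcp [0.4283 0.2309 0.0399] yaw 153.5 zax [-1.e-04  1.e-04 -1.e+00] w 0.047 gf 0.0 F [ 0.1  0.6 -0.5]
[0.429, 0.2308, 0.04] d cm [-0.07  0.02 -0.01]
time_s: 3.05
tcp_pos: [0.4286, 0.2308, 0.0399]
eef_rot: [0.229, 0.973, 0.0, 0.0]
ft_force: [0.1, 0.2, 0.7]
gripper_width: 0.0203
grasp_force: 34.2
t 3.05 tcp [0.4286 0.2308 0.0399] yaw 153.48 zax [ 1.e-04  1.e-04 -1.e+00] w 0.0203 gf 34.2 F [0.1 0.2 0.7]
[0.429, 0.2308, 0.04] d cm [-0.03  0.02 -0.01]
```

```bash
python3 -m crank '{"translation":[[0,0,-1],[0,0,-2.5],[0,0,-3],[-1.5,-0.5,-2],[-3,-0.9,-0.5],[-4,-1.2,0],[-4,-1.2,0],[-2.5,-0.8,0],[-1,-0.3,0],[0,0,0],[0,0,0]],"twist":[[0,0,0],[0,0,0],[0,0,0],[0,0,0],[0,0,0],[0,0,0],[0,0,0],[0,0,0],[0,0,0],[0,0,0],[0,0,0]]}'
python3 -c "
from h import *
import pickle
go([.55,.1153,.12],[.55,.1153,.085])
for n in ('scene','top'):
  c=read_camera(n);pickle.dump(c,open(n+'1.pkl','wb'));cv2.imwrite('pics/'+n+'1.png',np.ascontiguousarray(c['pixels'][:,:,::-1]))
"
```

```text
time_s: 4.15
tcp_pos: [0.5486, 0.1168, 0.13]
eef_rot: [0.229, 0.973, 0.0, -0.001]
ft_force: [-1.6, 0.6, 0.1]
gripper_width: 0.0204
grasp_force: 34.3
t 4.15 tcp [0.5486 0.1168 0.13  ] yaw 153.56 zax [-1.1e-03  8.0e-04 -1.0e+00] w 0.0204 gf 34.3 F [-1.6  0.6  0.1]
[0.55, 0.1153, 0.12] d cm [-0.19 -0.07  1.  ]
[0.55, 0.1153, 0.085] d cm [-0.19 -0.08  4.5 ]
```

View pics/scene1.png

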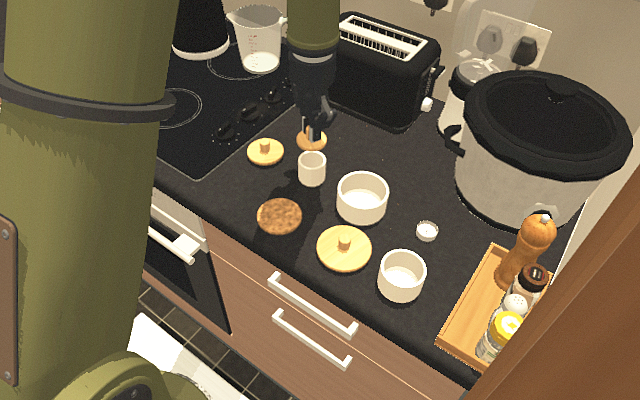

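The lid hangs level at (311,140) in the scene view, above and behind the small pot at (312,168). I'll lower it to just above the rim and correct there.

```bash
python3 -m crank '{"translation":[[-0.1,0,1],[-0.1,-0.1,1.5],[0,0,0.8],[0,0,0],[0,0,0]],"twist":[[0,0,0],[0,0,0],[0,0,0],[0,0,0],[0,0,0]]}'
python3 -c "
from h import *
go([.55,.1153,.084])
c=read_camera('wrist');cv2.imwrite('pics/w3.png',np.ascontiguousarray(c['pixels'][:,:,::-1]))
c=read_camera('scene')
cv2.imwrite('pics/s3.png',cv2.resize(np.ascontiguousarray(c['pixels'][110:210,250:400,::-1]),None,fx=4,fy=4,interpolation=cv2.INTER_CUBIC))
P=[[.55+.028*np.cos(a),.1153+.028*np.sin(a),.065] for a in np.linspace(0,6.28,9)]
"
```

```text
time_s: 4.75
tcp_pos: [0.551, 0.114, 0.0967]
eef_rot: [0.229, 0.973, -0.0, -0.0]
ft_force: [0.4, -0.3, 0.3]
gripper_width: 0.0205
grasp_force: 34.3
t 4.75 tcp [0.551  0.114  0.0967] yaw 153.52 zax [-6.e-04 -0.e+00 -1.e+00] w 0.0205 gf 34.3 F [ 0.4 -0.3  0.3]
[0.55, 0.1153, 0.084] d cm [0.14 0.07 1.27]
```

View pics/s3.png

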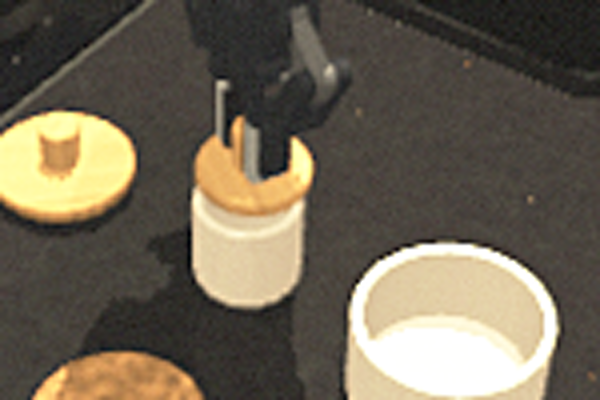

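Seen from the scene camera, the lid is just above the rim and about 2 px right of the pot's axis. I'll correct and lower it.

```bash
python3 -m crank '{"translation":[[0.1,0.1,0],[0.1,0,0],[0,0,0.4],[0,0,0.3],[0,0,0.3],[0,0,0.2],[0,0,0]],"twist":[[0,0,0],[0,0,0],[0,0,0],[0,0,0],[0,0,0],[0,0,0],[0,0,0]]}'
python3 -c "
from h import *
go([.55,.1153,.084])"
```

```text
time_s: 5.55
tcp_pos: [0.5497, 0.1154, 0.0845]
eef_rot: [0.229, 0.973, -0.0, -0.0]
ft_force: [-0.6, -0.2, -0.1]
gripper_width: 0.0204
grasp_force: 34.3
t 5.55 tcp [0.5497 0.1154 0.0845] yaw 153.49 zax [-5.e-04 -1.e-04 -1.e+00] w 0.0204 gf 34.3 F [-0.6 -0.2 -0.1]
[0.55, 0.1153, 0.084] d cm [-0.03  0.    0.05]
```

```bash
python3 -m crank '{"translation":[[0,0,0.1],[0,0,0]],"twist":[[0,0,0],[0,0,0]]}'
python3 -m crank '{"translation":[[0,0,0],[0,0,0],[0,0,0],[0,0,-1],[0,0,-2],[0,0,-2],[0,0,-1],[0,0,0]],"twist":[[0,0,0],[0,0,0],[0,0,0],[0,0,0],[0,0,0],[0,0,0],[0,0,0],[0,0,0]]}' 0.1
python3 -c "
from h import *
go([.544,.2308,.13],[.544,.2308,.04])
c=read_camera('scene')
cv2.imwrite('pics/s4.png',cv2.resize(np.ascontiguousarray(c['pixels'][110:210,250:400,::-1]),None,fx=4,fy=4,interpolation=cv2.INTER_CUBIC))
"
```

```text
time_s: 5.75
tcp_pos: [0.55, 0.1155, 0.0842]
eef_rot: [0.229, 0.973, 0.0, 0.0]
ft_force: [-0.6, -0.7, 2.3]
gripper_width: 0.0198
grasp_force: 34.3
time_s: 6.55
tcp_pos: [0.5507, 0.1156, 0.1456]
eef_rot: [0.229, 0.973, 0.001, 0.001]
ft_force: [-0.1, 0.5, 0.6]
gripper_width: 0.0468
grasp_force: 0.0
t 6.55 tcp [0.5507 0.1156 0.1456] yaw 153.47 zax [ 3.1e-03  7.0e-04 -1.0e+00] w 0.0468 gf 0.0 F [-0.1  0.5  0.6]
[0.544, 0.2308, 0.13] d cm [ 5.75 10.    1.57]
[0.544, 0.2308, 0.04] d cm [ 5.77  9.98 10.57]
```

View pics/s4.png

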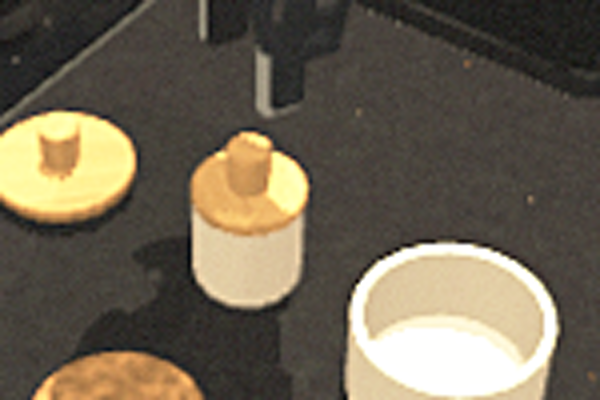

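The small lid is level and home at crop (250,190). Next is the medium lid.

```bash
python3 -m crank '{"translation":[[1,1.5,0],[1.6,3,0],[1.6,3,0.5],[1.2,2,2],[0.4,0.5,2],[0,0,1.5],[0,0,0],[0,0,0]],"twist":[[0,0,0],[0,0,0],[0,0,0],[0,0,0],[0,0,0],[0,0,0],[0,0,0],[0,0,0]]}' 0.1
python3 -c "
from h import *
go([.544,.2308,.04])"
```

```text
time_s: 7.4
tcp_pos: [0.5422, 0.2304, 0.0832]
eef_rot: [0.229, 0.973, -0.001, -0.001]
ft_force: [0.8, 0.1, 0.1]
gripper_width: 0.0469
grasp_force: 0.0
t 7.4 tcp [0.5422 0.2304 0.0832] yaw 153.47 zax [-1.6e-03 -9.0e-04 -1.0e+00] w 0.0469 gf 0.0 F [0.8 0.1 0.1]
[0.544, 0.2308, 0.04] d cm [-0.14  0.12  4.32]
```

```bash
python3 -m crank '{"translation":[[-0.1,0.1,1],[-0.1,0,1.5],[0,0,1],[0,0,0.7],[0,0,0],[0,0,0]],"twist":[[0,0,0],[0,0,0],[0,0,0],[0,0,0],[0,0,0],[0,0,0]]}' 0.1
python3 -c "
from h import *
go([.544,.2308,.04])"
```

```text
time_s: 8.0
tcp_pos: [0.5449, 0.2309, 0.042]
eef_rot: [0.229, 0.973, 0.0, 0.0]
ft_force: [1.4, 0.8, -0.0]
gripper_width: 0.0467
grasp_force: 0.0
t 8.0 tcp [0.5449 0.2309 0.042 ] yaw 153.48 zax [ 1.e-04  1.e-04 -1.e+00] w 0.0467 gf 0.0 F [ 1.4  0.8 -0. ]
[0.544, 0.2308, 0.04] d cm [ 0.08 -0.05  0.2 ]
```

```bash
python3 -m crank '{"translation":[[0.1,0,0.2],[0,0,0]],"twist":[[0,0,0],[0,0,0]]}' 0.1
python3 -m crank '{"translation":[[0,0,0],[0,0,0],[0,0,0],[0,0,0],[0,0,0]],"twist":[[0,0,0],[0,0,0],[0,0,0],[0,0,0],[0,0,0]]}' -1 40
python3 -c "
from h import *
go([.544,.2308,.04])"
python3 -m crank '{"translation":[[0,0,-1],[0,0,-3],[0,0,-3],[0,0,-2.5],[0,0,-1.2],[0,0,0]],"twist":[[0,0,0],[0,0,0],[0,0,0],[0,0,0],[0,0,0],[0,0,0]]}' 
python3 -c "
from h import *
go([.4387,-.1478,.15])"
```

```text
time_s: 8.2
tcp_pos: [0.5439, 0.2315, 0.0401]
eef_rot: [0.229, 0.973, 0.0, 0.0]
ft_force: [-0.4, -0.5, -0.4]
gripper_width: 0.0471
grasp_force: 0.0
time_s: 8.7
tcp_pos: [0.5441, 0.2314, 0.0402]
eef_rot: [0.229, 0.973, 0.0, 0.0]
ft_force: [-0.5, 0.1, 5.2]
gripper_width: 0.0204
grasp_force: 39.3
t 8.7 tcp [0.5441 0.2314 0.0402] yaw 153.48 zax [ 5.e-04  2.e-04 -1.e+00] w 0.0204 gf 39.3 F [-0.5  0.1  5.2]
[0.544, 0.2308, 0.04] d cm [-0.01 -0.06  0.02]
time_s: 9.3
tcp_pos: [0.5447, 0.2315, 0.1486]
eef_rot: [0.229, 0.973, 0.001, 0.001]
ft_force: [-0.1, -0.5, -0.6]
gripper_width: 0.0201
grasp_force: 39.3
t 9.3 tcp [0.5447 0.2315 0.1486] yaw 153.47 zax [ 0.0028  0.0012 -1.    ] w 0.0201 gf 39.3 F [-0.1 -0.5 -0.6]
[0.4387, -0.1478, 0.15] d cm [ -7.46 -38.67  -0.22]
```

```bash
python3 -m crank '{"translation":[[-0.3,-1.2,0],[-0.5,-2.5,0],[-0.6,-3.2,0],[-0.7,-3.5,0],[-0.7,-3.5,0],[-0.7,-3.5,0],[-0.7,-3.5,0],[-0.7,-3.5,0],[-0.7,-3.5,0],[-0.6,-3.5,0],[-0.5,-3.2,0],[-0.4,-2.4,0],[-0.3,-1.4,0],[0,-0.4,0],[0,0,0],[0,0,0]],"twist":[[0,0,0],[0,0,0],[0,0,0],[0,0,0],[0,0,0],[0,0,0],[0,0,0],[0,0,0],[0,0,0],[0,0,0],[0,0,0],[0,0,0],[0,0,0],[0,0,0],[0,0,0],[0,0,0]]}' 
python3 -c "
from h import *
go([.4387,-.1478,.097])
print(read_state()['joints'].round(2))"
```

```text
time_s: 10.9
tcp_pos: [0.4367, -0.1481, 0.1464]
eef_rot: [0.229, 0.973, 0.0, -0.001]
ft_force: [0.4, 0.5, -0.9]
gripper_width: 0.02
grasp_force: 39.3
t 10.9 tcp [ 0.4367 -0.1481  0.1464] yaw 153.53 zax [-9.e-04  7.e-04 -1.e+00] w 0.02 gf 39.3 F [ 0.4  0.5 -0.9]
[0.4387, -0.1478, 0.097] d cm [-0.17  0.11  4.94]
[ 0.42  0.39 -0.19  2.06  0.11  0.71  1.26]
```

```bash
python3 -m crank '{"translation":[[-0.1,0.1,1],[-0.1,0,1.5],[0,0,1.5],[0,0,0.9],[0,0,0],[0,0,0]],"twist":[[0,0,0],[0,0,0],[0,0,0],[0,0,0],[0,0,0],[0,0,0]]}' 
python3 -c "
from h import *
go([.4387,-.1478,.084])
c=read_camera('scene')
cv2.imwrite('pics/s5.png',cv2.resize(np.ascontiguousarray(c['pixels'][210:320,330:480,::-1]),None,fx=4,fy=4,interpolation=cv2.INTER_CUBIC))
"
```

```text
time_s: 11.5
tcp_pos: [0.4393, -0.1485, 0.0978]
eef_rot: [0.229, 0.973, 0.0, -0.0]
ft_force: [-0.3, -0.0, -0.0]
gripper_width: 0.0201
grasp_force: 39.3
t 11.5 tcp [ 0.4393 -0.1485  0.0978] yaw 153.53 zax [-4.e-04  2.e-04 -1.e+00] w 0.0201 gf 39.3 F [-0.3 -0.  -0. ]
[0.4387, -0.1478, 0.084] d cm [0.08 0.04 1.38]
```

View pics/s5.png

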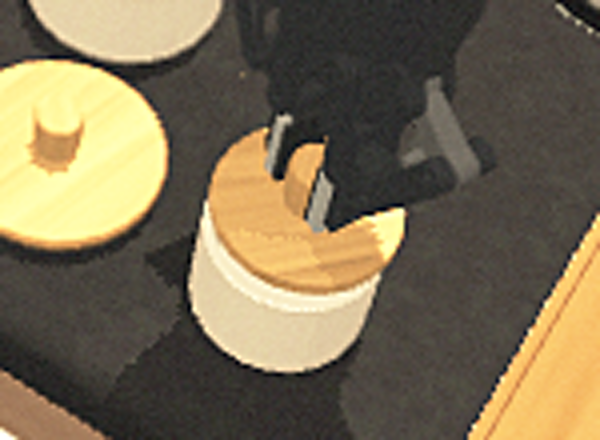

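The lid is level just above the medium pot; what sideways offset shows fits the lean of verticals at this edge of the image. Lowering it.

```bash
python3 -m crank '{"translation":[[0.1,0,0],[0,0,0.4],[0,0,0.4],[0,0,0.3],[0,0,0.2],[0,0,0.1],[0,0,0]],"twist":[[0,0,0],[0,0,0],[0,0,0],[0,0,0],[0,0,0],[0,0,0],[0,0,0]]}'
python3 -c "
from h import *
go([.4387,-.1478,.084])"
```

```text
time_s: 12.25
tcp_pos: [0.4381, -0.1484, 0.0841]
eef_rot: [0.229, 0.973, -0.0, -0.0]
ft_force: [-2.1, 0.9, 5.1]
gripper_width: 0.0206
grasp_force: 39.9
t 12.25 tcp [ 0.4381 -0.1484  0.0841] yaw 153.49 zax [-3.e-04 -1.e-04 -1.e+00] w 0.0206 gf 39.9 F [-2.1  0.9  5.1]
[0.4387, -0.1478, 0.084] d cm [-0.03  0.08  0.01]
```

```bash
python3 -m crank '{"translation":[[0,0,0],[0,0,0],[0,0,0],[0,0,-1],[0,0,-2],[0,0,-2],[0,0,-1],[0,0,0]],"twist":[[0,0,0],[0,0,0],[0,0,0],[0,0,0],[0,0,0],[0,0,0],[0,0,0],[0,0,0]]}' 0.1
sed -i 's/hsv\[...,1\]>95/hsv[...,1]>75/' meas2.py
python3 -c "
import meas2,pickle
from h import *
c=read_camera('scene')
cv2.imwrite('pics/s6.png',cv2.resize(np.ascontiguousarray(c['pixels'][160:320,300:480,::-1]),None,fx=4,fy=4,interpolation=cv2.INTER_CUBIC)[:600])
t=pickle.load(open('top0.pkl','rb'))
c0=pickle.load(open('scene0.pkl','rb'))
r=meas2.rim(t,(360,235),.016,.096,True);print(r)
print(cross(c0,proj(c0,[.4379,-.0358,.016]),t,proj(t,[*r[0][:2],.016])) if r else 0)
go([.438,-.0365,.13],[.438,-.0365,.04])
"
```

```text
time_s: 13.05
tcp_pos: [0.4391, -0.1488, 0.1454]
eef_rot: [0.229, 0.973, -0.0, 0.002]
ft_force: [-0.2, 0.1, 0.6]
gripper_width: 0.0472
grasp_force: 0.0
(array([ 0.43825447, -0.03705429,  0.04937471]), np.float64(0.0005570695576842708))
(array([ 0.43785759, -0.03650344,  0.01670677]), np.float64(0.0012088910086685408))
t 13.1 tcp [ 0.4385 -0.1487  0.1444] yaw 153.47 zax [ 1.5e-03 -6.0e-04 -1.0e+00] w 0.0469 gf 0.0 F [ 0.2  0.2 -0.8]
[0.438, -0.0365, 0.13] d cm [ 5.06 10.01  1.43]
[0.438, -0.0365, 0.04] d cm [ 5.07 10.01 10.43]
```

View pics/s6.png

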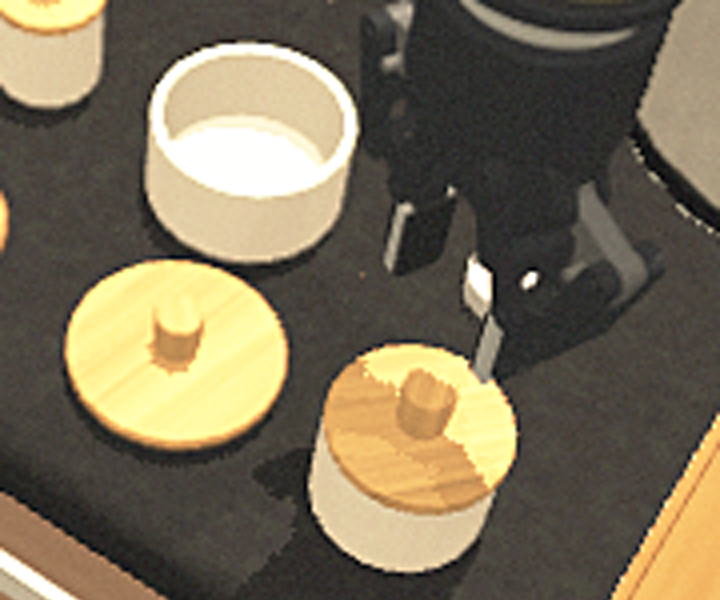

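The medium lid looks home at crop (420,430), perhaps a touch to the right. I'll check it numerically while moving on to the large lid.

```bash
python3 -m crank '{"translation":[[0.8,1.5,0],[1.4,3,0],[1.4,3,0.5],[1.0,2,2],[0.4,0.5,2],[0,0,1.5],[0,0,0],[0,0,0]],"twist":[[0,0,0],[0,0,0],[0,0,0],[0,0,0],[0,0,0],[0,0,0],[0,0,0],[0,0,0]]}' 0.1
cat > chk.py <<'E'
import meas2
from h import *
def chk(P,D,z=.06):
    cs=[read_camera('scene'),read_camera('top')];o=[]
    for c in cs:
        p=tuple(float(v) for v in proj(c,[P[0]-.012,P[1]-.012,z])[0])
        r=meas2.rim(c,p,z,D,True);o.append(r);print('lid',r)
    if None not in o: print(cross(cs[0],proj(cs[0],[*o[0][0][:2],z]),cs[1],proj(cs[1],[*o[1][0][:2],z])))
    return cs
E
python3 -c "
from chk import *
go([.438,-.0365,.04])
cs=chk([.4387,-.1478],.076)
cv2.imwrite('pics/t7.png',cv2.resize(np.ascontiguousarray(cs[1]['pixels'][140:280,180:460,::-1]),None,fx=2.8,fy=2.8,interpolation=cv2.INTER_CUBIC))
"
```

```text
time_s: 13.9
tcp_pos: [0.4377, -0.0368, 0.0835]
eef_rot: [0.229, 0.973, -0.0, -0.001]
ft_force: [0.4, -0.4, 1.2]
gripper_width: 0.0469
grasp_force: 0.0
t 13.9 tcp [ 0.4377 -0.0368  0.0835] yaw 153.48 zax [-0.0018  0.     -1.    ] w 0.0469 gf 0.0 F [ 0.4 -0.4  1.2]
[0.438, -0.0365, 0.04] d cm [-0.02  0.04  4.35]
lid (array([ 0.43675962, -0.14862133,  0.03887556]), np.float64(0.0009054436953299155))
lid None
```

View pics/t7.png

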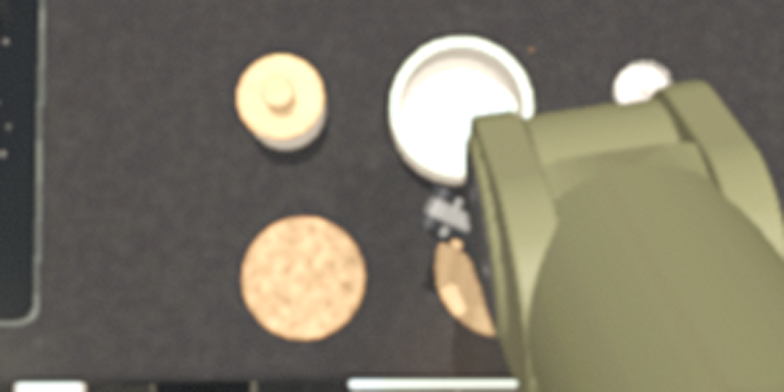

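The top view shows the small lid home and the arm hiding the rest. In the scene view the medium lid fits a 78 mm circle at z = 0.060, within 2 mm of the pot's axis. Going down on the large lid.

```bash
python3 -m crank '{"translation":[[0,0,1],[0,0,1.5],[0,0,1],[0,0,0.8],[0,0,0],[0,0,0]],"twist":[[0,0,0],[0,0,0],[0,0,0],[0,0,0],[0,0,0],[0,0,0]]}' 0.1
python3 -c "
from h import *
go([.438,-.0365,.04])"
```

```text
time_s: 14.6
tcp_pos: [0.4381, -0.0367, 0.0408]
eef_rot: [0.229, 0.973, -0.0, -0.0]
ft_force: [0.0, -0.2, -0.1]
gripper_width: 0.047
grasp_force: 0.0
t 14.6 tcp [ 0.4381 -0.0367  0.0408] yaw 153.48 zax [-4.e-04 -0.e+00 -1.e+00] w 0.047 gf 0.0 F [ 0.  -0.2 -0.1]
[0.438, -0.0365, 0.04] d cm [0.02 0.01 0.08]
```

```bash
python3 -m crank '{"translation":[[0,0,0.1],[0,0,0],[0,0,0],[0,0,0],[0,0,0]],"twist":[[0,0,0],[0,0,0],[0,0,0],[0,0,0],[0,0,0]]}' -1 45
python3 -m crank '{"translation":[[0,0,-1],[0,0,-3],[0,0,-3],[0,0,-2.2],[0,0,-1],[0,0,0]],"twist":[[0,0,0],[0,0,0],[0,0,0],[0,0,0],[0,0,0],[0,0,0]]}' 
python3 -c "
from h import *
go([.5437,-.0055,.14])"
```

```text
time_s: 15.1
tcp_pos: [0.4384, -0.0367, 0.0403]
eef_rot: [0.229, 0.973, 0.0, 0.0]
ft_force: [-1.0, 1.0, 6.5]
gripper_width: 0.02
grasp_force: 44.3
time_s: 15.7
tcp_pos: [0.4388, -0.0368, 0.1431]
eef_rot: [0.229, 0.973, 0.0, 0.001]
ft_force: [-0.4, -0.4, -0.7]
gripper_width: 0.0202
grasp_force: 44.3
t 15.7 tcp [ 0.4388 -0.0368  0.1431] yaw 153.47 zax [ 2.8e-03 -3.0e-04 -1.0e+00] w 0.0202 gf 44.3 F [-0.4 -0.4 -0.7]
[0.5437, -0.0055, 0.14] d cm [-7.99  7.49  0.34]
```

```bash
python3 -m crank '{"translation":[[-1,-0.9,0],[0,0,0]],"twist":[[0,0,0],[0,0,0]]}' >/dev/null; python3 -c "
from h import *
go([.5437,-.0055,.097])"
```

```text
t 15.9 tcp [ 0.4432 -0.0511  0.1409] yaw 153.38 zax [-1.3e-03 -7.0e-04 -1.0e+00] w 0.0197 gf 44.3 F [-0.1 -0.5 -0.5]
[0.5437, -0.0055, 0.097] d cm [-6.94  8.59  4.37]
```

```bash
python3 -m crank '{"translation":[[-1,1.2,0],[-1.8,2.2,0],[-2,2.5,0.2],[-1.5,1.8,0.8],[-0.6,0.8,1.2],[0,0,1.2],[0,0,0.8],[0,0,0],[0,0,0]],"twist":[[0,0,0],[0,0,0],[0,0,0],[0,0,0],[0,0,0],[0,0,0],[0,0,0],[0,0,0],[0,0,0]]}'; python3 -c "
from h import *
go([.5437,-.0055,.084])"
```

```text
time_s: 16.8
tcp_pos: [0.5419, -0.0047, 0.0998]
eef_rot: [0.23, 0.973, -0.0, -0.001]
ft_force: [0.7, 0.9, -0.5]
gripper_width: 0.0197
grasp_force: 44.3
t 16.8 tcp [ 0.5419 -0.0047  0.0998] yaw 153.44 zax [-1.1e-03 -4.0e-04 -1.0e+00] w 0.0197 gf 44.3 F [ 0.7  0.9 -0.5]
[0.5437, -0.0055, 0.084] d cm [-0.2   0.01  1.57]
```

```bash
python3 -m crank '{"translation":[[-0.2,0,0],[0,0,0.3],[0,0,0],[0,0,0]],"twist":[[0,0,0],[0,0,0],[0,0,0],[0,0,0]]}'; python3 -c "
from h import *
go([.5437,-.0055,.084])
c=read_camera('scene')
cv2.imwrite('pics/s8.png',cv2.resize(np.ascontiguousarray(c['pixels'][140:270,300:440,::-1]),None,fx=4,fy=4,interpolation=cv2.INTER_CUBIC))"
```

```text
time_s: 17.2
tcp_pos: [0.5445, -0.0049, 0.097]
eef_rot: [0.229, 0.973, -0.0, 0.0]
ft_force: [-0.8, -0.6, -0.2]
gripper_width: 0.0198
grasp_force: 44.3
t 17.2 tcp [ 0.5445 -0.0049  0.097 ] yaw 153.48 zax [ 1.e-04 -0.e+00 -1.e+00] w 0.0198 gf 44.3 F [-0.8 -0.6 -0.2]
[0.5437, -0.0055, 0.084] d cm [ 0.05 -0.09  1.3 ]
```

View pics/s8.png

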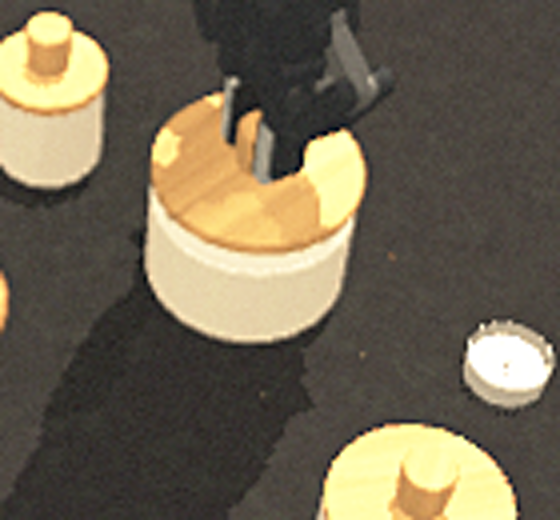

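The large lid hangs level just over its pot at crop (257,170), and the small and medium lids are seated. Lowering it.

```bash
python3 -m crank '{"translation":[[0.1,-0.1,0],[0,0,0.4],[0,0,0.4],[0,0,0.3],[0,0,0.2],[0,0,0],[0,0,0]],"twist":[[0,0,0],[0,0,0],[0,0,0],[0,0,0],[0,0,0],[0,0,0],[0,0,0]]}'
python3 -c "
from h import *
go([.5437,-.0055,.084])"
```

```text
time_s: 17.95
tcp_pos: [0.543, -0.0053, 0.0844]
eef_rot: [0.229, 0.973, -0.0, -0.0]
ft_force: [-2.4, -1.4, 7.7]
gripper_width: 0.0199
grasp_force: 45.1
t 17.95 tcp [ 0.543  -0.0053  0.0844] yaw 153.48 zax [-2.e-04 -2.e-04 -1.e+00] w 0.0199 gf 45.1 F [-2.4 -1.4  7.7]
[0.5437, -0.0055, 0.084] d cm [-0.07  0.01  0.04]
```

```bash
python3 -m crank '{"translation":[[0,0,0],[0,0,0],[0,0,0],[0,0,-1],[0,0,-2],[0,0,-2],[0,0,-1.5],[1,0.8,0],[2.5,2,0],[3,2.5,0],[3,2.5,0],[3,2.5,0],[3,2.5,0],[3,2.5,0],[2,1.8,0],[1,0.8,0],[0,0,0],[0,0,0]],"twist":[[0,0,0],[0,0,0],[0,0,0],[0,0,0],[0,0,0],[0,0,0],[0,0,0],[0,0,0],[0,0,0],[0,0,0],[0,0,0],[0,0,0],[0,0,0],[0,0,0],[0,0,0],[0,0,0],[0,0,0],[0,0,0]]}' 0.1
python3 -c "
from chk import *
go()
cs=chk([.5437,-.0055],.096);chk([.4387,-.1478],.076);chk([.55,.1153],.056)
cv2.imwrite('pics/s9.png',cs[0]['pixels'][:,:,::-1]);cv2.imwrite('pics/s9.png',cv2.resize(np.ascontiguousarray(cs[0]['pixels'][120:320,200:460,::-1]),None,fx=3,fy=3,interpolation=cv2.INTER_CUBIC))
"
```

```text
time_s: 19.75
tcp_pos: [0.431, 0.2496, 0.1486]
eef_rot: [0.23, 0.973, -0.001, 0.0]
ft_force: [-0.3, -0.1, -0.2]
gripper_width: 0.0466
grasp_force: 0.0
t 19.75 tcp [0.431  0.2496 0.1486] yaw 153.44 zax [-2.0e-04 -1.2e-03 -1.0e+00] w 0.0466 gf 0.0 F [-0.3 -0.1 -0.2]
lid (array([ 0.54096305, -0.00599749,  0.0495836 ]), np.float64(0.0011460214575784427))
lid (array([ 0.54316009, -0.00694725,  0.04911097]), np.float64(0.0007917354434649227))
(array([ 0.54276804, -0.00620394,  0.05868988]), np.float64(0.002029415152323937))
lid (array([ 0.43644982, -0.14857598,  0.03864923]), np.float64(0.0018270275440256244))
lid (array([ 0.43749682, -0.15171677,  0.01277385]), np.float64(0.003277490426957194))
(array([ 0.43656947, -0.15005237,  0.06141326]), np.float64(0.003124837530295769))
lid (array([0.54916761, 0.11511194, 0.03037353]), np.float64(0.0034809036063870786))
lid None
```

View pics/s9.png

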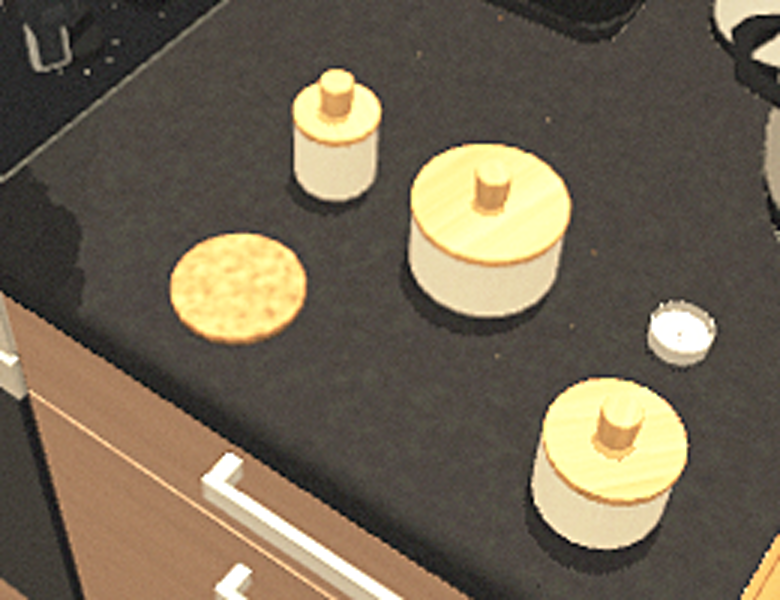

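All three lids lie level and home at about z = 0.06, at crop (336,110), (490,205) and (614,440). The pots, coaster and tea light haven't moved, and the arm is clear.

```bash
python3 -c "
from bench import job_done
print(job_done())"
```

```text
the job is handed in; nothing more can be done
None
```

The three lids sit level and home on their matching pots, with the pots, coaster and tea light where they were, and the job was handed in at about 20 s on the robot's clock.

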